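# Load a scraper into the marking station and start it

## Task

Load the heavy scraper with the broad blade into the marking station: slide its blade into the flat slot until it is fully home against the stop inside, lying flat on the bed, and let go. Then start the marking: press the start button (the box with the large round cap) fully down and release it. Do not start the machine before the blade is home, do not press the button with the small cap, leave the narrow-bladed scraper where it lies, and leave the broad one home in the slot.

Things in the scene. Friction and masses are not known exactly. Their poses are not given: they have to be found in the camera images.
- scraper: broad scraper, loose, 0.22 kg: wooden handle 105 long x 27 wide x 28 high mm, brass band at the blade end, flat steel blade 75 x 50 x 5 mm flush with the handle's underside. Origin: on the underside, mid handle; x runs towards the blade (handle x -52.5 to +52.5, blade to +127.5 mm), z up. Grip across the handle (along y) at x = +30 mm, near the balance point.
- scraper_tip (a point): middle of the front edge of the broad scraper's blade, at mid thickness: 127.5 mm ahead of the scraper's origin and 2.5 mm above its underside; axes as the scraper's.
- narrow_scraper: a bystander scraper with the same handle and a blade only 24 mm wide (75 long, 5 thick); origin and axes as for the broad one. Not to be moved.
- station: marking station, fixed. Origin: on the table under the middle of the slot mouth; x runs into the slot, z up. A flat steel bed 62 mm wide, top 24 mm above the table, runs from x = -110 mm to the mouth and on as the slot floor. Slot block 125 mm wide, top 44 mm above the table, x 0 to 72 mm; behind it a head 105 wide, 112 mm high, x 75 to 150 mm.
- slot_mouth (a point): middle of the slot's mouth, 2.5 mm above the bed (mid thickness of a blade lying on the bed); x runs into the slot. The slot is 57 mm wide, 8 mm high and 60 mm deep, with bevelled mouth corners that start 3 mm in front of this point.
- slot_end (a point): middle of the stop at the slot's inner end, 60 mm beyond the mouth, 2.5 mm above the bed; same axes. The scraper's tip lies here when fully home; the handle's end is then 15 mm before the mouth.
- start_box: fixed grey box 80 x 80 x 40 mm that carries the large start button at the middle of its top; origin at the centre of its underside.
- start_button_top (a point): centre of the top face of the start button's round aluminium cap, 38 mm across; about 62 mm above the table when up; moves with the cap. A black collar 54 mm across surrounds it, its top 10 mm lower.
- start_button (a joint): travel of the start button: 0 up, 0.006 m fully down; spring, about 5 N fully down.
- test_box: fixed grey box, the same size, that carries the small test button; origin at the centre of its underside. Bystander.
- test_button (a joint): travel of the small test button (cap 18 mm across, at the middle of its box, as high as the start button): 0 up, 0.006 m fully down. Not to be pressed.
Things that resemble listed ones, but are neither listed nor needed, are in the scene too. Leave any pink look-alike of the scraper alone.

How it is judged:
By the outcome, as a careful person would: the job done as asked, in the order asked, and still so for the second after the job is handed in, with the robot touching nothing.
It also fails if it takes over 53 s, if anything falls off the work surface, if the arm or the gripper's body presses on something with over 40 N, if the wrist force passes 120 N, or if a joint passes its speed limit or range.

## Robot

A 7-joint arm with a two-finger parallel gripper is mounted at the origin on the work surface. World frame = base frame: x ahead of the robot, y to its left, z up, the work surface at z = 0. Lengths are in m, angles in rad, forces in N, time in s.
With the tool pointing down it reaches from about 0.425 to 0.975 m from the base axis. Payload 16.7 kg.
Tool frame: the origin (TCP) lies at the very end of the fingers, on their centre line; the grasp point (between the pads) lies 19 mm behind it; z points along the fingers, y is the line along which they close (so a half turn about z gives the same grasp; the last joint's range is limited). The gripper opens to 85 mm and grips with 20 to 120 N. Pads are 22 mm wide; open, the fingers measure 114 mm over their backs; the gripper's body (76 mm by 85 mm) begins 54 mm behind the grasp point. The pads swing forward as they close: fully open they stand 13 mm farther back than shut.
Start: joints at [-1.337, 0.426, 0.074, 1.606, -0.034, 1.111, -0.067], TCP at [0.253, 0.626, 0.231] pointing down, gripper open.
Joint ranges: [-2.85, 2.85], [-0.5, 2.14], [-1.23, 1.37], [0.21, 2.46], [-1.02, 4.16], [0.16, 2.05], [-2.73, 2.73]. Speed limits (rad/s): [1.89, 1.89, 2.39, 2.39, 3.01, 3.01, 3.01].

## Interface

Orientations are given as a unit quaternion [w, x, y, z].
In Python, from plant import move_pose, servo_line, move_joints, grip, sleep, solve_ik, grab_frame, calibration, IKError, hand_in, current_time, current_joints, current_joint_vel, current_effort, current_ee_pos, current_ee_rot, current_wrist_force, current_ft_torque, current_gripper_width, current_gripper_force gives the robot as it stands. The module is installed in compiled form; this text tells all that it offers. Calls block until the motion is done:
- move_pose(position, orientation): joint-space move of the TCP to a pose.
- servo_line(position, max_speed=0.15, orientation=None): straight line of the TCP; orientation=None keeps the orientation; max_speed is the mean speed in m/s.
- move_joints(angles): joint-space move.
- grip(opening, newtons=None): opening from 0.0 (shut) to 1.0 (fully open); newtons is the grip in N (None keeps the last); returns when the fingers have stopped.
- sleep(seconds).
- solve_ik(position, orientation): joint angles nearest the present ones, or None.
- grab_frame(name): name is "side" or "top" or "wrist"; returns (picture, depth): 420x560x3 uint8, red, green, blue; 420x560 float32, m along the optical axis (not along the pixel's ray), 0 where there is no reading.
- calibration(name): a dict with "fx", "fy", "cx", "cy" (pixels), "D" ([k1, k2, p1, p2, k3] as OpenCV has them; the pictures are not rectified), "R" (3x3) and "t" (3): a world point X has camera coordinates R X + t. Camera axes: x right, y down, z forward; pixel columns grow to the right and rows downward; lengths in m; the calibration is good to about 2 mm. A picture is of the moment at which its call begins: read the wrist's pose just before it. calibration takes no time and is no camera call; for the wrist camera it gives the pose at the moment of the call.
A pose or a line that the arm cannot do raises IKError and nothing moves.
- hand_in(): hands the job in; it is judged then, once.
Readings, each from a call of its own:
- current_time(): time.
- current_joints(): joint angles.
- current_joint_vel(): joint speeds.
- current_effort(): joint torques, N m.
- current_ee_pos(): TCP position.
- current_ee_rot(): TCP orientation.
- current_wrist_force(): force on the tool from outside, world axes, zero at the start.
- current_ft_torque(): the same for the moment, N m.
- current_gripper_width(): opening from 0.0 (shut) to 1.0 (fully open).
- current_gripper_force(): force on a finger pad.
Only numpy, scipy, OpenCV 4.12 (cv2) and the standard library are available. Lean on these libraries where they do the work, as an engineer would, in place of code of your own. Each camera call takes 0.05 s, during which the arm holds its last target. There are 200 camera calls.

## Working session

There is one attempt and no reset: what is moved stays moved. The work goes in short steps, each a Python script; the robot and the scene stay as the last script left them, time stands still between calls to the robot, and variables do not carry over. Pictures are saved under pics/ and viewed, at most 10 in all, crops included, and the job is handed in when it is done.

```bash
mkdir -p pics
python3 - <<'E'
from plant import *
import cv2,numpy as np
for n in("top","side"):
    p,d=grab_frame(n); cv2.imwrite(f"pics/{n}.png",p[:,:,::-1]); np.savez(f"{n}.npz",p=p,d=d)
    c=calibration(n); print(n,{k:np.round(v,3).tolist() for k,v in c.items()})
print(current_time(),current_ee_rot())
E
```

```text
top {'fx': 466.076, 'fy': 466.076, 'cx': 278.145, 'cy': 206.221, 'D': [0.035, 0.0, 0.0, 0.0, 0.0], 'R': [[-0.021, -1.0, 0.002], [-0.981, 0.02, -0.193], [0.192, -0.006, -0.981]], 't': [-0.02, 0.55, 1.106]}
side {'fx': 393.699, 'fy': 393.699, 'cx': 280.525, 'cy': 214.145, 'D': [-0.021, 0.0, 0.0, 0.0, 0.0], 'R': [[0.815, -0.579, -0.001], [-0.384, -0.539, -0.75], [0.434, 0.611, -0.662]], 't': [-0.448, 0.262, 0.895]}
0.1 [-7.55617084e-05  1.90713311e-01  9.81645613e-01 -5.63533512e-04]
```

View pics/top.png

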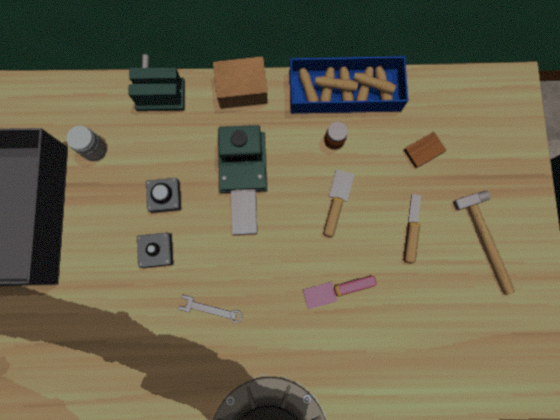

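View pics/side.png

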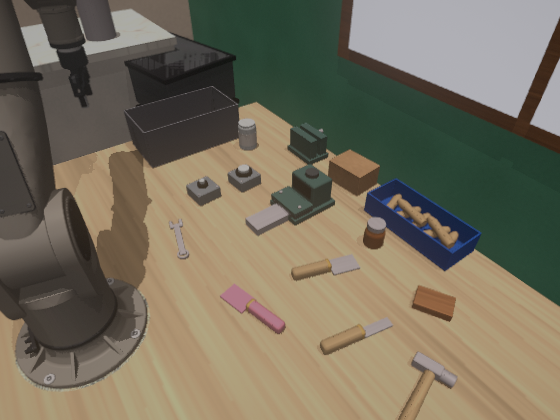

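Top view: the broad scraper has its handle at about (333,217) and blade at (342,186). The narrow scraper is at (413,235), the station bed at (244,212) with its head at (240,142), the start button (large cap) at (162,194) and the test button at (152,249). The side view agrees.

```bash
cat > h.py <<'E'
import numpy as np,cv2
def KD(c): return np.array([[c["fx"],0,c["cx"]],[0,c["fy"],c["cy"]],[0,0,1.]]),np.array(c["D"],float)
def rays(c,uv):
    K,D=KD(c); n=cv2.undistortPoints(np.float64(uv).reshape(-1,1,2),K,D).reshape(-1,2)
    return np.c_[n,np.ones(len(n))]
def onplane(c,uv,z):
    R=np.array(c["R"]);t=np.array(c["t"]);d=rays(c,uv)@R;o=-R.T@t
    return o+d*((z-o[2])/d[:,2])[:,None]
def cloud(c,d):
    h,w=d.shape;v,u=np.mgrid[:h,:w];r=rays(c,np.c_[u.ravel(),v.ravel()])*d.reshape(-1,1)
    X=(r-np.array(c["t"]))@np.array(c["R"]);X[d.ravel()==0]=np.nan
    return X.reshape(h,w,3)
E
python3 - <<'E'
from plant import *
from h import *
f=np.load("top.npz");p,d=f["p"],f["d"];c=calibration("top");X=cloud(c,d)
hsv=cv2.cvtColor(p,cv2.COLOR_RGB2HSV)
print("table z",np.nanmedian(X[280:380,400:540,2]),np.nanstd(X[330:350,400:440,2]))
def box(n,u0,u1,v0,v1,m):
    M=np.zeros(d.shape,bool);M[v0:v1,u0:u1]=m[v0:v1,u0:u1]
    k,l,s,_=cv2.connectedComponentsWithStats(M.astype(np.uint8));i=1+np.argmax(s[1:,4]);M=l==i
    P=X[M];z=np.nanmedian(P[:,2]);uv=np.argwhere(M)[:,::-1]
    W=onplane(c,uv,z);r=cv2.minAreaRect(np.float32(W[:,:2]*1000))
    print(n,"n",M.sum(),"z",round(z,4),"zr",np.nanpercentile(P[:,2],[5,95]).round(4),"mean",W[:,:2].mean(0).round(4),"rect",np.round(r[0],1),np.round(r[1],1),round(r[2],1));return W
z=X[...,2]
grey=hsv[...,1]<60
box("handle",315,360,165,245,(z>.012)&(z<.05))
box("blade",315,365,160,210,grey)
box("nhandle",395,430,185,270,z>.012)
box("nblade",395,430,185,230,grey)
box("bed",225,262,188,240,(z>.015)&(z<.034)&grey)
box("block",210,275,120,200,(z>.037)&(z<.052))
box("head",210,275,110,190,(z>.095)&(z<.118))
box("sbox",140,190,170,220,(z>.033)&(z<.046))
box("scap",140,190,170,220,(z>.056)&(z<.07))
box("tbox",130,180,228,272,(z>.033)&(z<.046))
box("tcap",130,180,228,272,(z>.056)&(z<.07))
E
```

```text
table z 0.0009927125319620666 0.0021696942256555617
handle n 439 z 0.0285 zr [0.0223 0.0325] mean [ 0.5245 -0.1698] rect [ 524.6 -169.6] [ 28.2 105.5] 72.0
blade n 558 z 0.0064 zr [0.0017 0.0103] mean [ 0.6137 -0.198 ] rect [ 612.9 -197.6] [51.7 78. ] 72.8
nhandle n 474 z 0.0278 zr [0.0168 0.032 ] mean [ 0.4567 -0.3626] rect [ 456.9 -362.6] [ 29.1 104.2] 78.7
nblade n 290 z 0.0058 zr [0.0009 0.0097] mean [ 0.5469 -0.383 ] rect [ 546.1 -383.3] [26.7 76.9] 78.4
bed n 1114 z 0.0256 zr [0.0217 0.0295] mean [0.544  0.0565] rect [543.5  56.4] [115.7  92.3] 1.7
block n 1286 z 0.0458 zr [0.0415 0.0493] mean [0.6335 0.0585] rect [637.5  58.8] [ 81.7 116.7] 1.9
head n 1227 z 0.102 zr [0.0972 0.1147] mean [0.7066 0.0601] rect [705.   60.2] [ 78.5 104.1] 1.5
sbox n 615 z 0.0414 zr [0.0365 0.0451] mean [0.5859 0.2595] rect [588.2 261. ] [81.  80.3] 4.8
scap n 195 z 0.0632 zr [0.0576 0.0674] mean [0.5889 0.2614] rect [588.9 262. ] [44.9 38.4] 33.5
tbox n 875 z 0.0414 zr [0.037 0.045] mean [0.4488 0.2777] rect [449.4 277.8] [80.  81.1] 4.9
tcap n 59 z 0.0613 zr [0.0562 0.0668] mean [0.4488 0.2796] rect [447.2 280.8] [20.  23.4] 31.8
```

```bash
cat >> h.py <<'E'
def q(deg): a=np.radians(deg)/2; return [0,np.cos(a),np.sin(a),0]
E
python3 - <<'E'
from plant import *
from h import *
def snap(n):
    sleep(.3); c=calibration("wrist"); p,d=grab_frame("wrist"); np.savez(f"{n}.npz",p=p,d=d,**c)
    cv2.imwrite(f"pics/{n}.png",p[:,:,::-1]); R=np.array(c["R"]);print(n,"cam",(-R.T@c["t"]).round(3),R[2].round(2),current_ee_pos().round(4),current_time())
move_pose([.56,.057,.33],q(181.5)); snap("w_st")
a=np.radians(-17.7); o=np.array([.5246,-.1696])+.03*np.array([np.cos(a),np.sin(a)])
move_pose([*o,.25],q(162.3)); snap("w_sc")
E
python3 -c "
import cv2,numpy as np
a=[cv2.imread(f'pics/{n}.png') for n in('w_st','w_sc')]
cv2.imwrite('pics/w2.png',cv2.resize(np.hstack(a),(800,300)))"
```

```text
w_st cam [0.484 0.056 0.473] [ 0.3   0.01 -0.96] [0.56   0.0572 0.33  ] 2.7833
w_sc cam [ 0.481 -0.154  0.393] [ 0.28 -0.09 -0.95] [ 0.5535 -0.178   0.2502] 4.1167
```

View pics/w2.png

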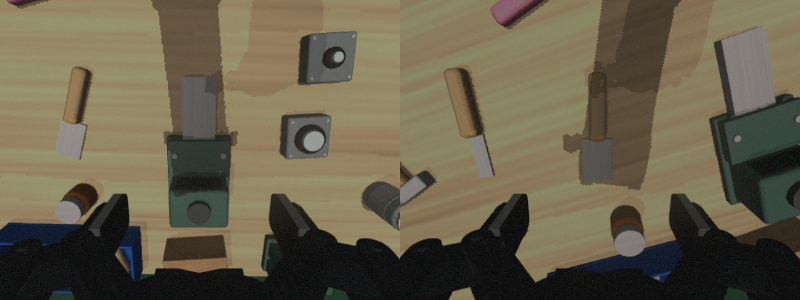

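The left half (wrist view of the station) shows the bed at full-resolution u≈256–304, v≈105–193, with the green block below it. The right half shows the scraper handle at about (276,145) and blade at about (276,222), both in shadow.

Run:
```python
from h import *
def load(n):
    global p,c,X,hsv,g; f=np.load(n+".npz");p=f["p"];c={k:f[k] for k in f if k not in"pd"}
    X=cloud(c,f["d"]);hsv=cv2.cvtColor(p,cv2.COLOR_RGB2HSV)
def box(n,u0,u1,v0,v1,m,zp):
    M=np.zeros(m.shape,bool);M[v0:v1,u0:u1]=m[v0:v1,u0:u1]
    k,l,s,_=cv2.connectedComponentsWithStats(M.astype(np.uint8));i=1+np.argmax(s[1:,4]);M=l==i
    W=onplane(c,np.argwhere(M)[:,::-1],zp)[:,:2]
    r=cv2.minAreaRect(np.float32(W*1000))
    print(n,M.sum(),"z",np.nanmedian(X[M][:,2]).round(4),"mean",W.mean(0).round(4),"rect",np.round(r[0],1),np.round(r[1],1),round(r[2],1));return W
load("w_sc"); z=X[...,2]; grey=hsv[...,1]<70
print("table",np.nanmedian(z[300:330,150:250]))
print("hsv blade",hsv[222,276],"handle",hsv[140,276],"shadow",hsv[150,310])
h=box("handle",240,320,90,200,(z>.014)&(z<.045),.028)
b=box("blade",240,320,185,270,grey,.005)
for n in("top","w_sc"): pass
load("w_st"); z=X[...,2]; grey=hsv[...,1]<70
print("hsv bed",hsv[150,280],"block",hsv[215,280],"shadow",hsv[150,235])
B=box("bed",240,320,95,200,(z>.014)&(z<.034)&grey,.024)
# bed edges per x-slice, and near edge
for x in np.arange(.49,.60,.02):
    s=B[abs(B[:,0]-x)<.003];print(round(x,3),s[:,1].min().round(4),s[:,1].max().round(4),len(s))
print("bed x",B[:,0].min(),B[:,0].max())
K=box("block",225,330,180,260,(z>.036)&(z<.054),.044)
s=K[abs(K[:,1]-.057)<.03];print("block x front",s[:,0].min(), "y",K[:,1].min(),K[:,1].max())
box("head",225,330,220,330,(z>.095)&(z<.13),.112)
box("sboxtop",385,470,150,230,(z>.033)&(z<.05),.04)
box("scap",385,470,150,230,(z>.052)&(z<.075)&(hsv[...,2]>100),.062)
```

```text
table 0.0006225489244078527
hsv blade [17 26 89] handle [19 99 85] shadow [18 87 91]
handle 2395 z 0.0276 mean [ 0.5234 -0.1702] rect [ 524.9 -170.7] [ 26.6 102.9] 72.3
blade 2417 z 0.0054 mean [ 0.6112 -0.1982] rect [ 610.7 -198. ] [50.7 77.1] 72.4
hsv bed [ 9 19 94] block [68 56 55] shadow [ 22  82 150]
bed 4308 z 0.0243 mean [0.5435 0.0571] rect [543.4  58.9] [113.8 107.9] 1.5
0.49 0.0251 0.0862 239
0.51 0.0252 0.0871 226
0.53 0.0266 0.0867 218
0.55 0.0267 0.0876 209
0.57 0.0268 0.0885 203
0.59 0.0282 0.0881 195
bed x 0.4857606508203585 0.6016635713056738
block 4660 z 0.0444 mean [0.6333 0.0593] rect [637.8  59.3] [ 82.6 116.6] 1.5
block x front 0.5957755139557857 y 0.0005602822807253757 0.11801839558191257
head 4240 z 0.1004 mean [0.6975 0.061 ] rect [698.2  60.9] [ 69.6 100.1] 1.5
sboxtop 2246 z 0.0401 mean [0.5844 0.2551] rect [588. 259.] [80.4 80.4] 4.5
scap 639 z 0.0622 mean [0.5884 0.2603] rect [588.7 260.4] [35.1 36. ] 1.5
```

Run:
```python
from plant import *
from h import *
yaw=-17.6;a=np.radians(yaw);g=np.array([.5247,-.1703])+.03*np.array([np.cos(a),np.sin(a)])
Q=q(180+yaw)
servo_line([*g,.08],.2,Q); servo_line([*g,.004],.08)
F0=current_wrist_force(); print("F0",F0.round(2))
grip(0,80); print("w",current_gripper_width()*85,current_gripper_force(),current_ee_pos().round(4))
servo_line([*g,.11],.15); sleep(.3); print((current_wrist_force()-F0).round(2),current_ft_torque().round(3),current_ee_pos().round(4))
# over bed: tip 13 mm before mouth -> grip point 13+97.5 mm before mouth
s=np.radians(1.5);u=np.array([np.cos(s),np.sin(s)]);m=np.array([.5957,.0583])
move_pose([*(m-.1155*u),.11],q(181.5))
servo_line([*(m-.1155*u),.050],.1)
sleep(.4);c=calibration("wrist");p,d=grab_frame("wrist");np.savez("w_in.npz",p=p,d=d,**c);cv2.imwrite("pics/w_in.png",p[:,:,::-1])
p,d=grab_frame("side");cv2.imwrite("pics/s_in.png",cv2.resize(p[140:280,220:400,::-1],(720,560)))
p,d=grab_frame("top");np.savez("t_in.npz",p=p,d=d)
print(current_ee_pos().round(4),current_gripper_width()*85,current_time())
```

```text
F0 [ 0.46 -0.36  0.56]
w 25.099688739489366 79.62960720062256 [ 0.5535 -0.1794  0.0044]
[-0.06 -0.45 -1.77] [ 0.032  0.01  -0.022] [ 0.553  -0.1794  0.1094]
[0.4803 0.0553 0.0501] 25.496682392820183 10.2167
```

View pics/w_in.png

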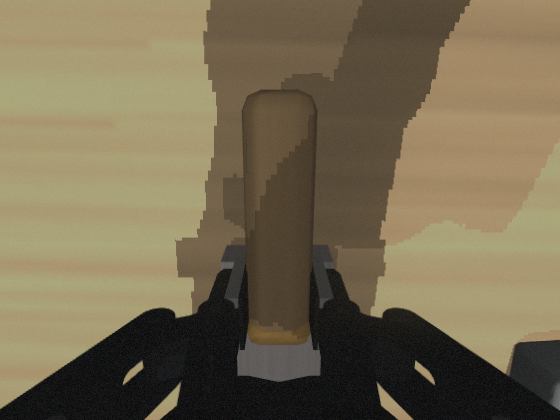

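View pics/s_in.png

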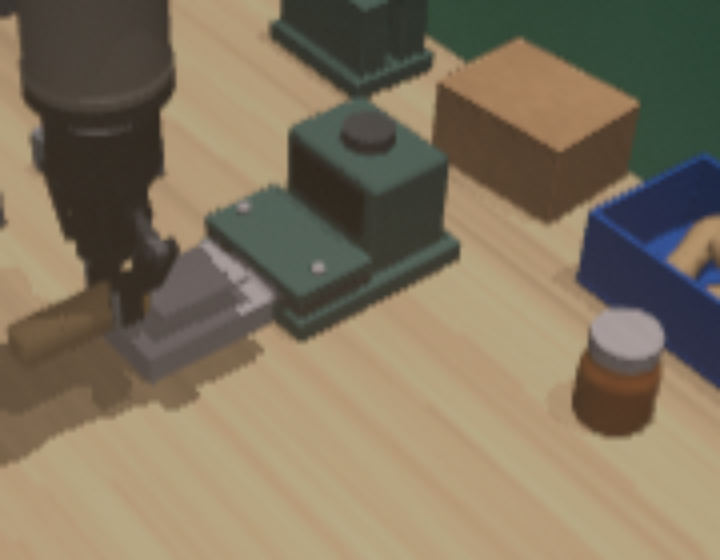

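The wrist view shows the handle held centrally between the fingers (edges u≈243–317, rear end at v≈90). In the side crop the blade is over the bed, short of the mouth. Next I'll measure the in-hand yaw and offset.

Run:
```python
from h import *
from plant import calibration
f=np.load("w_in.npz");c={k:f[k] for k in f if k not in"pd"};X=cloud(c,f["d"]);z=X[...,2]
s=np.radians(1.5);R=np.array([[np.cos(s),np.sin(s)],[-np.sin(s),np.cos(s)]]);m=np.array([.5957,.0583])
M=(z>.058)&(z<.085);M[:,:200]=0;M[:,350:]=0;M[240:]=0
P=X[M]; S=(P[:,:2]-m)@R.T
print("rear x",np.percentile(S[:,0],[0.5,2]),M.sum())
for a in np.arange(-.18,-.13,.01):
    k=abs(S[:,0]-a)<.003; 
    if k.sum()>20: print(round(a,3),np.percentile(S[k,1],[2,50,98]).round(4),"ztop",np.percentile(P[k,2],80).round(4))
# blade in top view
f=np.load("t_in.npz");c=calibration("top");X=cloud(c,f["d"]);z=X[...,2];p=f["p"];hsv=cv2.cvtColor(p,cv2.COLOR_RGB2HSV)
S=(X[...,:2]-m)@R.T
M=(hsv[...,1]<70)&(z>.036)&(z<.06)&(abs(S[...,1])<.045)&(S[...,0]>-.1)&(S[...,0]<-.004)
B=(onplane(c,np.argwhere(M)[:,::-1],.051)[:,:2]-m)@R.T
print("blade",M.sum(),np.percentile(B,[1,50,99],axis=0).round(4).tolist())
for a in np.arange(-.08,-.01,.01):
    k=M&(abs(S[...,0]-a)<.005)
    if k.sum()>5: print(round(a,3),k.sum(),"y",np.percentile(S[k][:,1],[3,97]).round(4),"z",np.median(z[k]).round(4))
```

```text
rear x [-0.19631559 -0.19525853] 10583
-0.18 [-0.0115  0.0011  0.014 ] ztop 0.0744
-0.17 [-0.0118  0.0011  0.014 ] ztop 0.0743
-0.16 [-0.0117  0.0011  0.014 ] ztop 0.0743
-0.15 [-0.0116  0.0009  0.0139] ztop 0.0743
-0.14 [-0.0125 -0.0049  0.0142] ztop 0.0721Traceback (most recent call last):
  File "<stdin>", line 15, in <module>
  File "h.py", line 7, in onplane
    R=np.array(c["R"]);t=np.array(c["t"]);d=rays(c,uv)@R;o=-R.T@t
                                            ~~~~^^^^^^
  File "h.py", line 4, in rays
    K,D=KD(c); n=cv2.undistortPoints(np.float64(uv).reshape(-1,1,2),K,D).reshape(-1,2)
                 ~~~~~~~~~~~~~~~~~~~^^^^^^^^^^^^^^^^^^^^^^^^^^^^^^^^^^^^
cv2.error: OpenCV(4.12.0) /io/opencv/modules/calib3d/src/undistort.dispatch.cpp:347: error: (-215:Assertion failed) CV_IS_MAT(_src) && CV_IS_MAT(_dst) && (_src->rows == 1 || _src->cols == 1) && (_dst->rows == 1 || _dst->cols == 1) && _src->cols + _src->rows - 1 == _dst->rows + _dst->cols - 1 && (CV_MAT_TYPE(_src->type) == CV_32FC2 || CV_MAT_TYPE(_src->type) == CV_64FC2) && (CV_MAT_TYPE(_dst->type) == CV_32FC2 || CV_MAT_TYPE(_dst->type) == CV_64FC2) in function 'cvUndistortPointsInternal'
```

Run:
```python
from plant import *
from h import *
s=np.radians(1.5);u=np.array([np.cos(s),np.sin(s)]);n=np.array([-u[1],u[0]]);m=np.array([.5957,.0583])-.0008*n
F0=current_wrist_force()
def go(a,z,v): servo_line([*(m+a*u),z],v)
def rd(t):
    f=current_wrist_force()-F0; e=current_ee_pos(); r=e[:2]-m
    fx,fy=f[:2]@u,f[:2]@n
    print(t,"F",round(fx,1),round(fy,1),round(f[2],1),"pos",(r@u).round(4),(r@n).round(4),e[2].round(4)); return fx,fy,f[2]
go(-.1155,.0296,.06); rd("low")
a=-.1155
while a<-.030:
    a+=.004 if a<-.044 else .0015
    go(a,.0292,.04); fx,fy,fz=rd(f"{a:.4f}")
    if fx<-12 or abs(fy)>12 or abs(fz)>20: break
print(current_time(),current_gripper_width()*85)
```

```text
low F 0.8 1.5 0.1 pos -0.1158 -0.0002 0.0289
-0.1115 F -0.3 1.3 -0.6 pos -0.1113 -0.0001 0.029
-0.1075 F -0.8 1.1 -0.3 pos -0.1072 0.0 0.0292
-0.1035 F -0.3 1.0 -1.2 pos -0.1032 0.0 0.0292
-0.0995 F -0.2 0.8 0.3 pos -0.0992 -0.0 0.0292
-0.0955 F 0.1 1.1 -0.6 pos -0.0953 0.0 0.0292
-0.0915 F -0.1 -0.4 -0.6 pos -0.0912 0.0 0.0292
-0.0875 F -0.6 0.6 -0.7 pos -0.0872 -0.0 0.0292
-0.0835 F -1.0 0.9 -0.7 pos -0.0832 -0.0 0.0292
-0.0795 F -0.9 0.5 -0.3 pos -0.0792 0.0 0.0292
-0.0755 F 0.2 0.9 -0.5 pos -0.0752 -0.0 0.0292
-0.0715 F -0.2 -0.6 -0.7 pos -0.0713 0.0 0.0292
-0.0675 F 0.9 0.2 -0.5 pos -0.0673 -0.0 0.0292
-0.0635 F 0.1 0.4 -0.4 pos -0.0632 -0.0 0.0292
-0.0595 F 0.1 0.9 -0.8 pos -0.0592 -0.0 0.0292
-0.0555 F -0.6 0.4 -0.6 pos -0.0552 -0.0 0.0292
-0.0515 F -0.6 -0.3 -0.6 pos -0.0512 0.0 0.0292
-0.0475 F -0.1 0.1 0.6 pos -0.0472 0.0 0.0292
-0.0435 F -1.1 1.3 -0.1 pos -0.0432 -0.0 0.0292
-0.0420 F 0.3 -0.1 -0.3 pos -0.0419 0.0 0.0292
-0.0405 F -0.4 -0.5 -0.4 pos -0.0404 0.0 0.0292
-0.0390 F -0.7 0.1 -0.4 pos -0.0389 -0.0 0.0292
-0.0375 F -5.8 0.1 0.9 pos -0.0384 -0.0001 0.0289
-0.0360 F -13.9 0.6 5.5 pos -0.0384 -0.0002 0.0286
16.4583 25.409991101606867
```

Run:
```python
from plant import *
from h import *
s=np.radians(1.5);u=np.array([np.cos(s),np.sin(s)]);n=np.array([-u[1],u[0]]);m=np.array([.5957,.0583])-.0008*n
servo_line([*(m-.0365*u),.0284],.03); sleep(.2); print(current_wrist_force().round(1),current_ee_pos().round(4))
grip(1.0); sleep(.2); print(current_gripper_width(),current_wrist_force().round(1))
servo_line([*(m-.0365*u),.13],.12); servo_line([*(m-.12*u),.27],.25)
sleep(.4);c=calibration("wrist");p,d=grab_frame("wrist");np.savez("w_home.npz",p=p,d=d,**c);cv2.imwrite("pics/w_home.png",p[:,:,::-1])
X=cloud(c,d);m=np.array([.5957,.0583])
R=np.array([u,n]);S=(X[...,:2]-m)@R.T
M=(X[...,2]>.040)&(X[...,2]<.06)&(S[...,0]<-.008)&(S[...,0]>-.16)&(abs(S[...,1])<.025)
W=(onplane(c,np.argwhere(M)[:,::-1],.052)[:,:2]-m)@R.T; r=cv2.minAreaRect(np.float32(W*1000))
print("z",np.nanpercentile(X[M][:,2],[10,50,90]).round(4),"x",np.percentile(W[:,0],[.5,99.5]).round(4),r,current_time())
for a in(-.11,-.09,-.07,-.05,-.03): k=M&(abs(S[...,0]-a)<.005);print(a,np.percentile(X[k][:,2],75).round(4))
M=(X[...,2]>.036)&(X[...,2]<.054)&(S[...,0]>-.008)&(S[...,0]<.05)&(abs(S[...,1])<.03)
W=(onplane(c,np.argwhere(M)[:,::-1],.044)[:,:2]-m)@R.T;print("block front",np.percentile(W[:,0],.5))
```

```text
[-15.3  -1.4  15.1] [0.5573 0.0563 0.0284]
0.9988803037628683 [-0.4 -0.1  1. ]
z [0.0479 0.0518 0.0531] x [-0.1216 -0.0181] ((-69.88113403320312, -0.4196586608886719), (26.81688117980957, 103.47008514404297), 89.94580841064453) 19.9667
-0.11 0.0525
-0.09 0.0524
-0.07 0.0526
-0.05 0.0527
-0.03 0.0525
block front -0.000899078326280369
```

View pics/w_home.png

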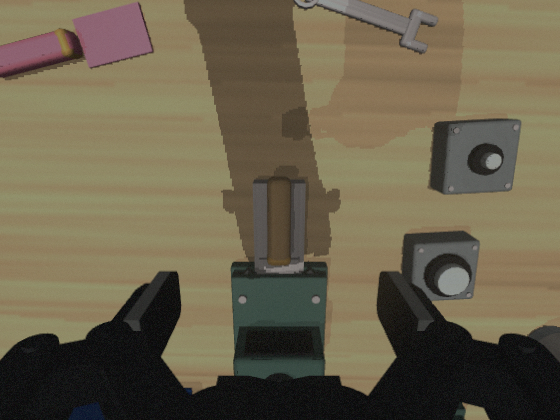

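The wrist view shows the scraper lying flat in the slot (handle at (280,220), blade entering the block at v≈268) and the start button at (453,278). I'll give a light push on the handle end to confirm it is home, then press start.

Run:
```python
from plant import *
from h import *
s=np.radians(1.5);u=np.array([np.cos(s),np.sin(s)]);n=np.array([-u[1],u[0]]);m=np.array([.5957,.0583])-.0008*n
grip(0.0,20)
servo_line([*(m-.155*u),.10],.25); servo_line([*(m-.155*u),.035],.12)
F0=current_wrist_force(); a=-.140; 
while a<-.120:
    servo_line([*(m+a*u),.035],.03); f=(current_wrist_force()-F0)[:2]@u; e=(current_ee_pos()[:2]-m)@u
    print(round(a,4),round(f,1),round(e,4))
    if f<-8: break
    a+=.0015
servo_line([*(m-.155*u),.035],.1); servo_line([*(m-.155*u),.12],.25)
print(current_time())
b=[.588,.2602]
move_pose([*b,.12],q(181.5)); servo_line([*b,.066],.1); sleep(.2)
F0=current_wrist_force(); z=.062
while z>.050:
    servo_line([*b,z],.03); f=(current_wrist_force()-F0)[2]; print(round(z,4),current_ee_pos()[2].round(4),round(f,1))
    if f>15: break
    z-=.0012
sleep(.3); print(current_ee_pos().round(4),(current_wrist_force()-F0).round(1))
servo_line([*b,.14],.12); print(current_time())
```

```text
-0.14 -0.2 -0.1401
-0.1385 -0.1 -0.1385
-0.137 0.5 -0.1369
-0.1355 -0.2 -0.1354
-0.134 -1.1 -0.1339
-0.1325 -0.2 -0.1324
-0.131 -1.6 -0.1309
-0.1295 -6.7 -0.1306
-0.128 -13.4 -0.1306
25.825
0.062 0.062 1.6
0.0608 0.0608 2.9
0.0596 0.0596 2.0
0.0584 0.0584 3.4
0.0572 0.0572 5.0
0.056 0.0561 6.1
0.0548 0.0559 22.3
[0.5882 0.2603 0.0559] [-6.3 -0.4 21.5]
30.6583
```

Run:
```python
from plant import *
from h import *
move_pose([.45,.30,.25],q(181.5)); sleep(.3)
p,d=grab_frame("top");cv2.imwrite("pics/end.png",p[:,:,::-1]);c=calibration("side");p,d=grab_frame("side");X=cloud(c,d)
cv2.imwrite("pics/ends.png",cv2.resize(p[130:270,180:380,::-1],(800,560)));print(current_time(),current_wrist_force().round(1))
```

```text
31.8083 [ 0.2  1.1 -0.4]
```

View pics/ends.png

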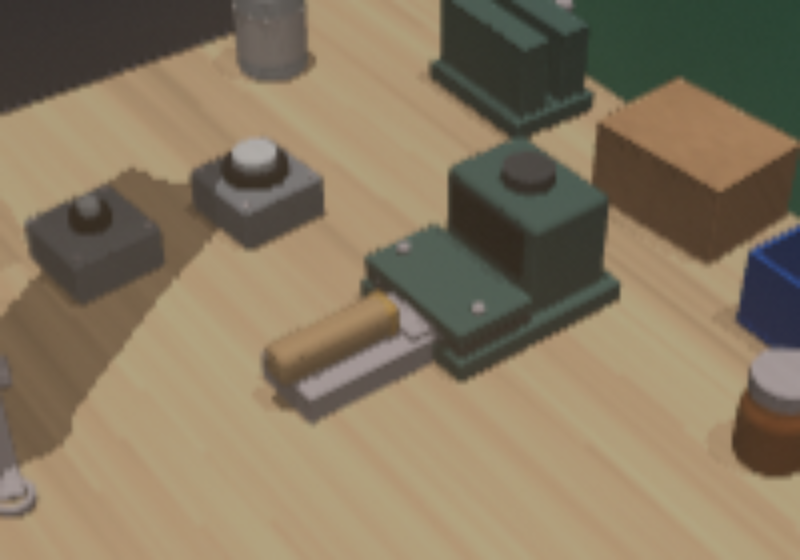

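The scraper lies flat and home on the bed at (340,335) in the crop, and the start cap at (253,160) is back up. The robot is clear of everything.

```bash
python3 -c "
from plant import *
print(hand_in())"
```

```text
the job is handed in; nothing more can be done
None
```

The broad scraper is fully home and flat in the slot, the start button was then pressed to its stop and released, and the job was handed in at about 32 s, with the narrow scraper and the test button untouched.

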